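# Shift the bead roller's gear lever through its H-gate

## Task

Put the bead roller in gear: push its lever through the H-gate and fully home in the slot marked by the bar (the other slots have round markers or none). Push the knob with the fingertips or the outside of the fingers, never pinching it between them, and leave everything else on the bench and on the housing where it is.

Things in the scene. Friction and masses are not known exactly. Their poses are not given: they have to be found in the camera images.
- gearbox: Drive of a bench bead roller: fixed grey housing 200 (x) x 240 (y) x 120 mm high, turned up to 26 deg about z. Origin: centre of its underside, on the bench; z up, +x 'far' from the robot, +y 'left'. A motor (top 102 mm high) sticks out 117 mm from the +x face, two bead rolls (top 114 mm high) 85 mm from the +y face.
- gate (a point): centre of the gate cut-out, on the housing's top face (aluminium plate, 4 mm thick, z = 120 mm), axes as the gearbox's. Three straight slots run along x (columns at y = +28, 0, -28 mm), joined at x = 0 by one cross channel along y; all 15 mm wide. The plate's edges guide and stop the 10 mm stem, whose centre can reach x = +-20 mm at the slots' closed ends. It starts anywhere along the left column.
- pivot (a point): point about which the stem tilts, inside the housing, at (0, 0, 20 mm) of the gearbox; axes as the gearbox's. With tilts a (joint cross) and b (joint lever), a point L up the stem from here lies at (L sin b, -L sin a cos b, L cos a cos b) from here.
- cross (a joint): sideways tilt a of the lever, rad; 0 upright, positive leans to the gearbox's -y (right). Left column -0.279, middle 0, right +0.279, each with play of about 0.02. Columns can be changed only in the cross channel (joint lever within about 0.025 of 0).
- lever (a joint): fore-and-aft tilt b of the lever, rad; 0 = in the cross channel (neutral), positive leans to the gearbox's +x (far). Fully home at about +-0.20 in every slot, where the end of the slot stops it firmly (a hard push reads up to 0.215). Both tilts stay where left: friction, about 2 to 3 N at the knob, no spring, no detent.
- knob (a point): centre of the lever's black square knob, 165 mm up the stem from the pivot (185 mm above the bench when upright). The knob is 36 x 36 mm over its four rubber faces and 45 mm tall, and tilts with the lever; its underside is about 40 mm above the gate plate, with bare stem between.
- stem (a point): point on the stem's centre line 100 mm up from the pivot, at about the level of the gate plate
- pad_far: rubber face of the knob on its +x side, 32 wide x 43 tall x 4 mm; origin at its middle, 16 mm from the stem's axis; axes as the lever's
- pad_near: the same on the knob's -x side
- pad_left: the same on the knob's +y side
- pad_right: the same on the knob's -y side
- bar_mark: bar marker, dark steel, 40 x 14 x 8 mm, fixed on the plate lengthwise in line with one slot, beyond its closed end. Origin: centre of its underside, at x = +-51 mm, y = 0 or -28 mm of the gearbox: it marks the slot of that column and side. The other three such places have round buttons, 18 mm across, 4 mm high; the left column none. Stem fully home: about 30 to 31 mm level from this origin.
- die: steel ring die, 40 mm across, 14 mm high, bore 20 mm; lies on the rear left of the gate plate. Loose; not part of the job. Origin at the middle of its underside.
- pencil: flat wooden pencil, 85 x 12 x 8 mm; lies on the front left of the gate plate. Loose; not part of the job. Origin at the middle of its underside.
- bottle: upright bottle, 52 mm diameter, 110 mm high; stands on the bench to the right of the drive. Loose; not part of the job. Origin at the middle of its underside.
- block: wooden block 160 x 70 x 38 mm, on the bench to the left. Loose; not part of the job. Origin at the middle of its underside.
- snips: pair of steel scissors, about 200 mm long, flat on the bench to the left. Loose; not part of the job. Origin on its underside, within its outline.
- bracket: bent aluminium sheet part, 246 x 100 mm, up to 70 mm high, on the bench to the right. Loose; not part of the job. Origin at the middle of its underside.
- hammer: hammer lying on the bench to the right. Loose; not part of the job. Origin on its underside, within its outline.
- dividers: brass dividers, about 170 mm long, 8 mm high, flat on the bench to the left. Loose; not part of the job. Origin on its underside, within its outline.

How it is judged (in metres and radians):
At the end, for the whole second after the job is handed in: The stem at gate level is within 35 mm, measured level, of the bar marker's origin (fully home is about 30 to 31 mm, so within some 4 mm of the slot's end), and the lever is at rest (horizontal distance between stem and bar_mark below 0.035 m and velocity of joint lever between -0.05 and 0.05 rad/s and velocity of joint cross between -0.05 and 0.05 rad/s); the robot touches nothing.
It fails at once if the knob is pinched: opposite faces are pressed by the fingers at once, each with over 2 N ((contact force between the fingers and pad_far above 2 N and contact force between the fingers and pad_near above 2 N) or (contact force between the fingers and pad_left above 2 N and contact force between the fingers and pad_right above 2 N)).
It fails at once if a bystander is lifted, carried or pushed more than 15 mm from its place (distance of any of die, pencil, bottle, block, snips, bracket, hammer, dividers from where it was at the start of the episode above 0.015 m).
It also fails if it takes over 54 s, if anything falls off the work surface, if the arm or the gripper's body presses on something with over 40 N, if the wrist force passes 120 N, or if a joint passes its speed limit or range.

## Robot

A 6-joint arm with a two-finger parallel gripper is mounted at the origin on the work surface. World frame = base frame: x ahead of the robot, y to its left, z up, the work surface at z = 0. Lengths are in m, angles in degrees, forces in N, time in s.
With the tool pointing down it reaches from about 0.35 to 0.975 m from the base axis. Payload 7.1 kg.
Tool frame: the origin (TCP) lies at the centre of the arm's flange, where the gripper is bolted on; the fingertips stand 182 mm ahead of it and the grasp point (between the pads) lies 163 mm ahead of it; z points along the fingers, x is the direction in which the jaws open and shut, and the axes are right-handed (so a half turn about z gives the same grasp; the last joint's range is limited). The gripper opens to 88 mm and grips with 3 to 60 N. Pads are 20 mm wide; open, the fingers measure 115 mm over their backs; the gripper's body (75 mm by 178 mm) begins 61 mm behind the grasp point.
Start: joints at [-78.037, 24.242, 93.386, -0, 62.372, -1.089], TCP at [0.141, -0.609, 0.405] pointing down, gripper open.
Joint ranges: [-172.04, 172.04], [-51.8, 120.97], [4.93, 147.93], [-75.15, 255.16], [6.16, 154.13], [-145.62, 145.62]. Speed limits (degrees/s): [136.94, 136.94, 172.46, 180, 180, 180].

## Interface

Orientations are given as a 3x3 rotation matrix whose columns are the frame's x, y, z axes.
In Python, from bench import robot, optics, close_job gives the robot as it stands.
- The arm moves only by the tool drive_tool, never from a script. Its argument "steps" is a list of rows, each an object with "claw": the opening, from 0 (shut) to 1 (fully open); "travel": the shift along the world's x, y, z in mm, a list of three; "turn": the turn about the world's z in degrees. A call has 1 to 10 rows; each row shifts and turns the pose as measured when the row begins; what a row does not reach is not made up. A row lasts 1/8 s, in which the tool goes at most 62.5 mm and 10.7 degrees, less where a joint would pass 70% of its speed; a pose out of reach is approached as far as the arm can. A call with a gripper value outside its range is refused whole. The fingers move at their own pace and stop on an object; "newtons" is the grip in N (left out, the last holds). Time passes only in rows, so rows that do not move let the fingers close. It gives the time, the measured TCP pose, the force and the opening at its end, in the units of the state.
- robot.read_state(): the state, without advancing time (a new reading comes with each control period).
- optics.grab_frame(name): name is "scene" or "top"; returns a dict with "pixels" (400x640x3 uint8, red, green, blue), "vertical_fov" (degrees; the focal length in pixels is half the picture's height over the tangent of half this angle, whatever the lens; pixels are square), "cx", "cy" (the principal point, pixels), "k1" (the pictures are not rectified: a ray, as slopes to the right and down, at radius r is drawn at 1 + k1 r^2 times it, then the intrinsics apply), "R" (3x3) and "t" (3): a world point X has camera coordinates R X + t. Camera axes: x right, y down, z forward; pixel columns grow to the right and rows downward; lengths in m; the calibration is good to about 2 mm. A picture is of the moment at which its call begins. There is no depth.
- close_job(): hands the job in, once; it reports no verdict.
The state is a dict: "t": time; "qpos": joint angles; "dq": joint speeds; "effort": joint torques, N m; "tool_pos": TCP position; "orientation": TCP orientation; "wrist_force": force on the tool from outside, world axes, zero at the start; "torque": the same for the moment, N m; "grip_width": finger opening in m.
Only numpy, scipy, OpenCV 4.12 (cv2) and the standard library are available. Lean on these libraries where they do the work, as an engineer would, in place of code of your own. Each camera call takes 0.05 s, during which the arm holds its last target.

## Working session

There is one attempt and no reset: what is moved stays moved. The work goes in short steps, Python scripts to look and compute and a tool call to move; the robot and the scene stay as the last step left them, time stands still between calls to the robot, and variables do not carry over. Pictures are saved under pics/ and viewed, and the job is handed in when it is done.

Besides the shell and the picture viewer there is one more tool, called after ">>>" as name(argument=value, ...) on one line, values as JSON. drive_tool: Moves the arm, as the interface text tells. Its arguments: {"type":"object","properties":{"steps":{"type":"array","items":{"type":"object","properties":{"claw":{"type":"number"},"travel":{"type":"array","items":{"type":"number"}},"turn":{"type":"number"}}}},"newtons":{"type":"number"}},"required":["steps"]}

```bash
ls; mkdir -p pics; python3 - <<'E'
from bench import robot, optics
import cv2,json
for n in ("scene","top"):
    f=optics.grab_frame(n)
    cv2.imwrite(f"pics/{n}0.png",f["pixels"][:,:,::-1])
    print(n,{k:f[k] for k in f if k!="pixels"})
s=robot.read_state();print(s)
E
```

```text
pics
scene {'vertical_fov': 52.16131795811335, 'cx': 321.8889162264619, 'cy': 191.5036378542036, 'k1': -0.06066370629524261, 'R': array([[ 0.85529216,  0.51791152, -0.01558809],
       [ 0.39960087, -0.67846472, -0.61644527],
       [-0.32984007,  0.52101179, -0.78724345]]), 't': array([-0.40144067, -0.10615368,  1.57507554])}
top {'vertical_fov': 45.28953233891973, 'cx': 316.85526820148107, 'cy': 201.95476001789, 'k1': -0.07067630205423621, 'R': array([[ 2.60118381e-03, -9.99995958e-01,  1.14833694e-03],
       [-9.93174845e-01, -2.71734126e-03, -1.16603361e-01],
       [ 1.16606010e-01, -8.37192584e-04, -9.93177898e-01]]), 't': array([0.01663954, 0.45742747, 1.51543357])}
{'t': 0.1, 'qpos': array([-7.80366420e+01,  2.42822953e+01,  9.34261882e+01, -1.52078262e-03,
        6.23720183e+01, -1.09035405e+00]), 'dq': array([ 0.10546433, -0.11095548, -0.06909449,  0.07500787,  0.01101448,
       -0.02980925]), 'effort': array([ 3.43593993e-04, -5.45614278e+01, -2.74325019e+01,  6.44143671e-02,
        1.87466905e-02, -1.28818044e-05]), 'tool_pos': array([ 0.1411187 , -0.60861124,  0.40396075]), 'orientation': array([[ 2.25876167e-01, -9.74155972e-01, -3.14246840e-04],
       [-9.74155010e-01, -2.25876385e-01,  1.36963027e-03],
       [-1.40521445e-03, -3.24170236e-06, -9.99999013e-01]]), 'wrist_force': array([0.18966362, 0.45739305, 0.10019905]), 'torque': array([ 0.00844515, -0.01140533,  0.00745392]), 'grip_width': 0.08795742065016054}
```

View pics/scene0.png

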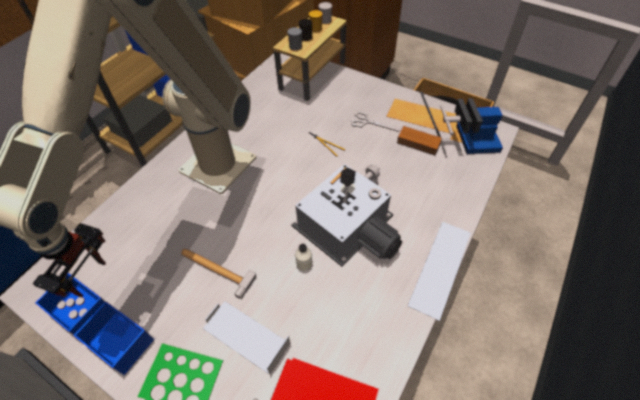

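View pics/top0.png

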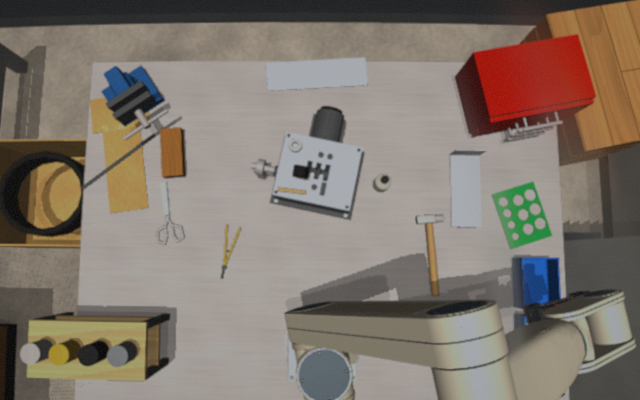

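```bash
python3 - <<'E'
import cv2
a=cv2.imread('pics/top0.png')[100:290,200:400]
cv2.imwrite('pics/topz.png',cv2.resize(a,None,fx=3.1,fy=3.1,interpolation=cv2.INTER_CUBIC))
a=cv2.imread('pics/scene0.png')[100:300,230:450]
cv2.imwrite('pics/scenez.png',cv2.resize(a,None,fx=3,fy=3,interpolation=cv2.INTER_CUBIC))
E
```

```text
(no output)
```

View pics/topz.png

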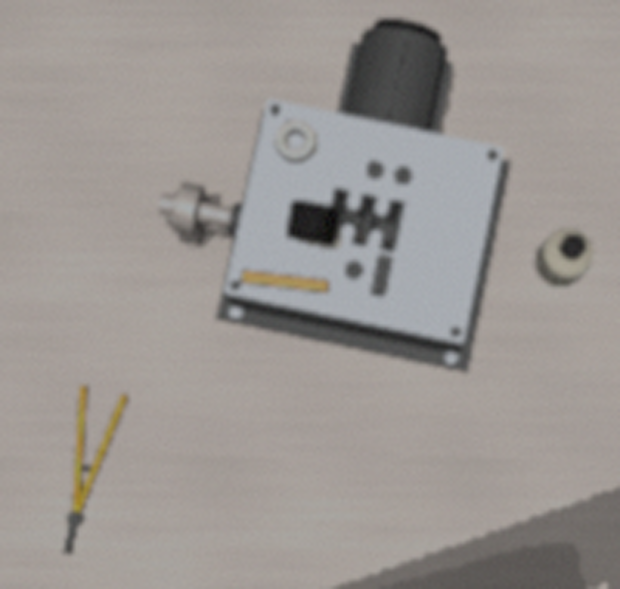

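View pics/scenez.png

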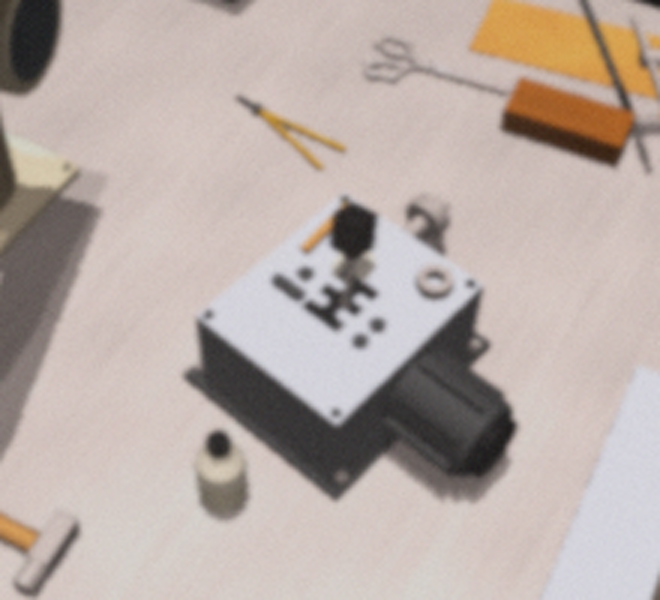

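The scene shows the gearbox with the motor at the far side. In the top view (zoom) the bar is at about (381,275), in line with the right column on the near (robot) side. The knob, around (313,222), is in the left column. The die sits rear left and the pencil front left. Next I'll measure these.

```bash
cat > h.py <<'E'
import numpy as np,cv2
from bench import robot,optics
def K(f):
    fl=f["pixels"].shape[0]/2/np.tan(np.radians(f["vertical_fov"]/2)); return np.array([[fl,0,f["cx"]],[0,fl,f["cy"]],[0,0,1]])
def rays(f,px):
    px=np.asarray(px,float).reshape(-1,1,2)
    u=cv2.undistortPoints(px,K(f),np.array([f["k1"],0,0,0,0.]))[:,0]
    d=np.c_[u,np.ones(len(u))]@f["R"]; c=-f["R"].T@f["t"]; return c,d
def plane(f,px,z):
    c,d=rays(f,px); return c+d*((z-c[2])/d[:,2])[:,None]
def proj(f,X):
    p,_=cv2.projectPoints(np.asarray(X,float).reshape(-1,1,3),cv2.Rodrigues(f["R"])[0],f["t"],K(f),np.array([f["k1"],0,0,0,0.])); return p[:,0]
def tri(fs,pxs):
    A=np.zeros((3,3));b=np.zeros(3)
    for f,p in zip(fs,pxs):
        c,d=rays(f,p);d=d[0]/np.linalg.norm(d[0]);M=np.eye(3)-np.outer(d,d);A+=M;b+=M@c
    return np.linalg.solve(A,b)
E
cat > m.py <<'E'
from h import *
f=optics.grab_frame("top");im=f["pixels"].astype(int)
roi=np.zeros(im.shape[:2],np.uint8);roi[135:225,262:372]=1
hsv=cv2.cvtColor(f["pixels"],cv2.COLOR_RGB2HSV)
bl=im[:,:,2]-im[:,:,0]
m=((bl>3)&(im.sum(2)>390)&(roi>0)).astype(np.uint8)
m=cv2.morphologyEx(m,cv2.MORPH_OPEN,np.ones((3,3)))
cs,_=cv2.findContours(m,cv2.RETR_EXTERNAL,cv2.CHAIN_APPROX_NONE)
c=max(cs,key=cv2.contourArea);print(cv2.contourArea(c))
P=plane(f,c[:,0,:],0.12)
r=cv2.minAreaRect((P[:,:2]*1000).astype(np.float32));print(r);print(cv2.boxPoints(r))
# dark blobs
g=im.sum(2)
hull=cv2.convexHull(c);pm=np.zeros(m.shape,np.uint8);cv2.drawContours(pm,[hull],-1,1,-1);pm=cv2.erode(pm,np.ones((5,5)))
for th in (90,300):
    d=((g<th)&(pm>0)).astype(np.uint8)
    n,l,s,ce=cv2.connectedComponentsWithStats(d)
    for i in range(1,n):
        if s[i,4]>8: print(th,s[i],ce[i].round(1),plane(f,ce[i],0.12)[0].round(4),plane(f,ce[i],0.205)[0].round(4))
o=cv2.resize(m*255,None,fx=1,fy=1);cv2.imwrite('pics/mask.png',o[100:290,200:400])
E
python3 m.py
```

```text
4640.0
((543.0699462890625, 17.506698608398438), (239.9931640625, 200.02093505859375), 78.10633087158203)
[[ 420.4757    -79.30201 ]
 [ 616.2025   -120.525536]
 [ 665.6642    114.31541 ]
 [ 469.93738   155.53894 ]]
90 [301 168   8  10  54] [304.9 172.1] [0.5377 0.0546 0.12  ] [0.5224 0.0525 0.205 ]
300 [319 153   4   4  13] [320.4 154.4] [0.593  0.0075 0.12  ] [0.5743 0.0082 0.205 ]
300 [328 155   4   4  13] [329.6 156.4] [ 0.5868 -0.0207  0.12  ] [ 0.5685 -0.0184  0.205 ]
300 [293 161  37  20 395] [309.9 170.9] [0.5417 0.0394 0.12  ] [0.5261 0.0382 0.205 ]
300 [321 183   5  12  39] [322.7 188.4] [4.878e-01 2.000e-04 1.200e-01] [0.4754 0.0013 0.205 ]
300 [312 185   4   4  13] [313.6 186.6] [0.4932 0.0279 0.12  ] [0.4805 0.0274 0.205 ]
```

View pics/mask.png

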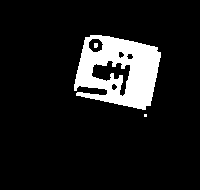

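```bash
cat > k.py <<'E'
from h import *
C=np.array([.5431,.0175]);y=np.radians(-11.9);R2=np.array([[np.cos(y),-np.sin(y)],[np.sin(y),np.cos(y)]])
fs=[];cs=[]
for n,(r0,r1,c0,c1),th in (("top",(160,185,288,330),120),("scene",(160,192,330,365),120)):
    f=optics.grab_frame(n);fs.append(f);g=f["pixels"].astype(int).sum(2)
    d=np.zeros(g.shape,np.uint8);d[r0:r1,c0:c1]=(g[r0:r1,c0:c1]<th)
    d=cv2.morphologyEx(d,cv2.MORPH_OPEN,np.ones((5,5)))
    nn,l,s,ce=cv2.connectedComponentsWithStats(d);i=1+np.argmax(s[1:,4]);print(n,s[i],ce[i]);cs.append(ce[i])
    print(n, f["pixels"].astype(int).sum(2)[171,285:325] if n=="top" else "")
X=tri(fs,cs);print("knob",X,"gb",R2.T@(X[:2]-C)*1000,[proj(f,X)[0]-c for f,c in zip(fs,cs)])
g=R2.T@(X[:2]-C)*1000
b=np.arcsin(g[0]/165);a=-np.arcsin(g[1]/165/np.cos(b));print("a,b",a,b)
for bb in (-.2,-.1,0,.1,.2):
    a=-.279;P=165*np.array([np.sin(bb),-np.sin(a)*np.cos(bb),np.cos(a)*np.cos(bb)])/1000
    W=np.r_[C+R2@P[:2],P[2]+.02];print(bb,W.round(4),[proj(f,W)[0].round(1) for f in fs])
E
python3 k.py
```

```text
top [295 167  14  10 128] [301.328125 171.453125]
top [515 516 514 513 513 519 505 426 274 142  99  92 104  99 104 112  87  95
  80  80  71  73  52  91 133 188 226 240 227 219 211 202 202 227 199 165
 173 218 221 193]Traceback (most recent call last):
  File "k.py", line 8, in <module>
    nn,l,s,ce=cv2.connectedComponentsWithStats(d);i=1+np.argmax(s[1:,4]);print(n,s[i],ce[i]);cs.append(ce[i])
                                                      ~~~~~~~~~^^^^^^^^^
    return _wrapfunc(a, 'argmax', axis=axis, out=out, **kwds)
    return bound(*args, **kwds)
ValueError: attempt to get argmax of an empty sequence
```

```bash
sed -i 's/(330,365)/&/; s/(160,192,330,365),120/(160,192,330,365),190/; s/(160,185,288,330),120/(160,185,288,312),160/' k.py; sed -i '/f\["pixels"\].astype(int).sum(2)\[171/d' k.py; python3 k.py
```

```text
top [294 166  16  12 160] [301.40625 171.45625]
scene [342 170  12  14 152] [347.44078947 176.42763158]
knob [0.52902109 0.06326515 0.17855355] gb [-23.21330647  41.8784793 ] [array([0.02675167, 0.03526488]), array([ 0.040009  , -0.00820939])]
a,b -0.25925308212564085 -0.14115498495745812
-0.2 [0.5202 0.0678 0.1755] [array([299.9, 174.6]), array([345.7, 175. ])]
-0.1 [0.5363 0.0651 0.1778] [array([300.8, 169.1]), array([349.8, 177.1])]
0 [0.5525 0.062  0.1786] [array([301.9, 163.6]), array([353.8, 179.6])]
0.1 [0.5685 0.0583 0.1778] [array([303.2, 158.3]), array([357.8, 182.5])]
0.2 [0.5844 0.0543 0.1755] [array([304.6, 153.2]), array([361.6, 185.8])]
```

>>> drive_tool(steps=[{"claw": 0,"travel": [20,40,20],"turn": 8},{"claw": 0,"travel": [24,49,0],"turn": 8},{"claw": 0,"travel": [24,49,0],"turn": 8},{"claw": 0,"travel": [24,49,0],"turn": 8},{"claw": 0,"travel": [24,49,0],"turn": 8},{"claw": 0,"travel": [24,49,0],"turn": 8},{"claw": 0,"travel": [24,49,0],"turn": 8},{"claw": 0,"travel": [24,49,0],"turn": 8}], newtons=20)

```text
t: 1.35
tool_pos: [0.3313, -0.2172, 0.4256]
orientation: [[0.981, -0.196, 0.005], [-0.196, -0.981, -0.002], [0.005, 0.001, -1.0]]
wrist_force: [1.7, -0.1, 0.8]
grip_width: 0.0116
```

```bash
cat > s.py <<'E'
from h import *
C=np.array([.5431,.0175]);y=np.radians(-11.9);R2=np.array([[np.cos(y),-np.sin(y)],[np.sin(y),np.cos(y)]])
s=robot.read_state();p=s["tool_pos"];o=s["orientation"]
print("t",s["t"],"tcp",p.round(4),"yaw",np.degrees(np.arctan2(o[1,0],o[0,0])).round(2),"gb",(R2.T@(p[:2]-C)*1000).round(1),"tipz",(p[2]-.182).round(4),"F",s["wrist_force"].round(1),"Fgb",(R2.T@s["wrist_force"][:2]).round(1),"w",s["grip_width"])
E
python3 s.py
```

```text
t 1.35 tcp [ 0.3313 -0.2172  0.4256] yaw -11.3 gb [-158.8 -273.3] tipz 0.2436 F [ 1.7 -0.1  0.8] Fgb [1.7 0.2] w 0.011569730368919978
```

>>> drive_tool(steps=[{"claw": 0,"travel": [24,49,0],"turn": -0.5},{"claw": 0,"travel": [24,49,0],"turn": 0},{"claw": 0,"travel": [24,49,0],"turn": 0},{"claw": 0,"travel": [24,49,0],"turn": 0},{"claw": 0,"travel": [24,49,0],"turn": 0},{"claw": 0,"travel": [20,45,0],"turn": 0},{"claw": 0,"travel": [0,0,0],"turn": 0}])

```text
t: 2.22
tool_pos: [0.4753, 0.0864, 0.4279]
orientation: [[0.98, -0.198, 0.012], [-0.198, -0.98, -0.003], [0.013, 0.001, -1.0]]
wrist_force: [0.6, 0.1, -0.6]
grip_width: 0.0005
```

```bash
python3 s.py;python3 - <<'E'
from h import *
for n,(a,b,c,d) in (("top",(100,290,200,400)),("scene",(80,280,230,450))):
    f=optics.grab_frame(n);cv2.imwrite(f'pics/{n}1.png',cv2.resize(f["pixels"][a:b,c:d,::-1],None,fx=3,fy=3,interpolation=cv2.INTER_CUBIC))
E
```

```text
t 2.225 tcp [0.4753 0.0864 0.4279] yaw -11.44 gb [-80.5  53.4] tipz 0.2459 F [ 0.6  0.1 -0.6] Fgb [0.6 0.3] w 0.0004632817670953288
```

View pics/scene1.png

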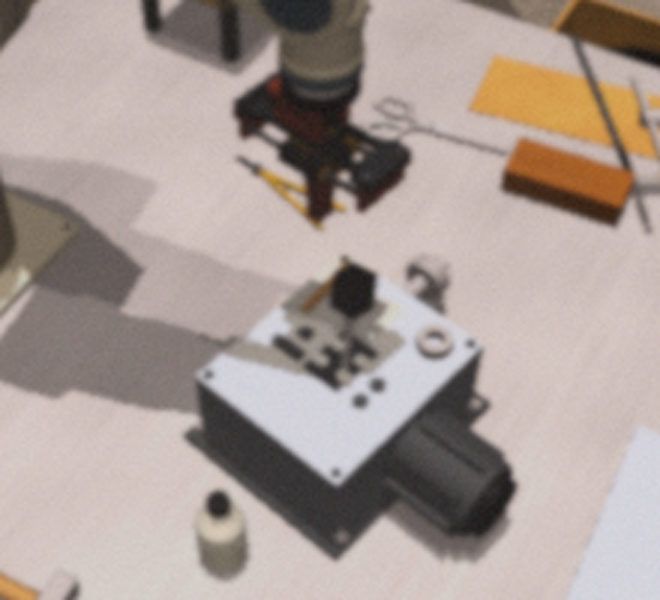

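View pics/top1.png

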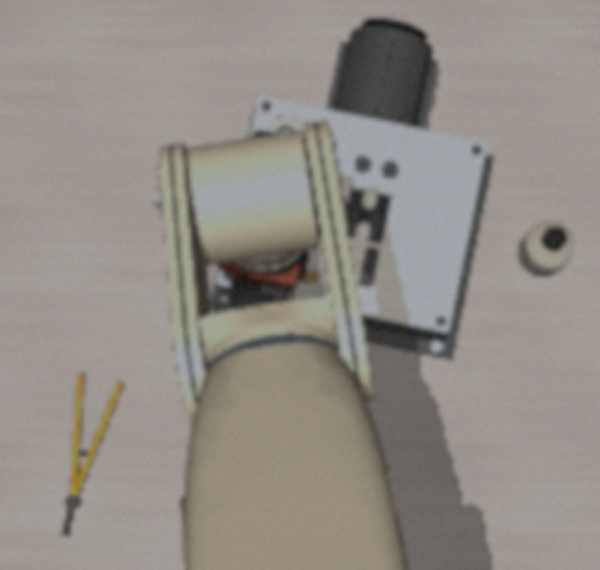

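```bash
cat >> s.py <<'E'
tip=p+.182*o[:,2];print("TIP gb",(R2.T@(tip[:2]-C)*1000).round(1),tip[2].round(4))
E
python3 s.py | tail -1
```

```text
TIP gb [-79.2  50.6] 0.2456
```

>>> drive_tool(steps=[{"claw": 0,"travel": [-1,-7,-26],"turn": 0},{"claw": 0,"travel": [0,0,-26],"turn": 0},{"claw": 0,"travel": [0,0,-26],"turn": 0},{"claw": 0,"travel": [0,0,0],"turn": 0}])

```text
t: 2.82
tool_pos: [0.4708, 0.0716, 0.3486]
orientation: [[0.978, -0.207, 0.011], [-0.206, -0.978, -0.005], [0.012, 0.003, -1.0]]
wrist_force: [-0.3, -0.3, 0.1]
grip_width: 0.0006
```

```bash
python3 s.py
```

```text
t 2.825 tcp [0.4708 0.0716 0.3486] yaw -11.92 gb [-81.9  38.1] tipz 0.1666 F [-0.3 -0.3  0.1] Fgb [-0.2 -0.3] w 0.0006196732172437727
TIP gb [-79.8  37.5] 0.1666
```

>>> drive_tool(steps=[{"claw": 0,"travel": [10,4,0],"turn": 0},{"claw": 0,"travel": [10,-2,0],"turn": 0},{"claw": 0,"travel": [6,-1,0],"turn": 0},{"claw": 0,"travel": [6,-1,0],"turn": 0},{"claw": 0,"travel": [0,0,0],"turn": 0}])

```text
t: 3.45
tool_pos: [0.5057, 0.0704, 0.3521]
orientation: [[0.978, -0.209, 0.014], [-0.209, -0.978, -0.005], [0.015, 0.002, -1.0]]
wrist_force: [-1.4, 0.6, 0.5]
grip_width: 0.0001
```

```bash
python3 s.py; python3 - <<'E'
from h import *
for n,(a,b,c,d) in (("scene",(100,240,260,420)),):
    f=optics.grab_frame(n);cv2.imwrite(f'pics/{n}2.png',cv2.resize(f["pixels"][a:b,c:d,::-1],None,fx=4,fy=4,interpolation=cv2.INTER_CUBIC))
E
```

```text
t 3.45 tcp [0.5057 0.0704 0.3521] yaw -12.04 gb [-47.5  44.1] tipz 0.1701 F [-1.4  0.6  0.5] Fgb [-1.5  0.3] w 0.00014453436961384944
TIP gb [-44.7  43.8] 0.1701
```

View pics/scene2.png

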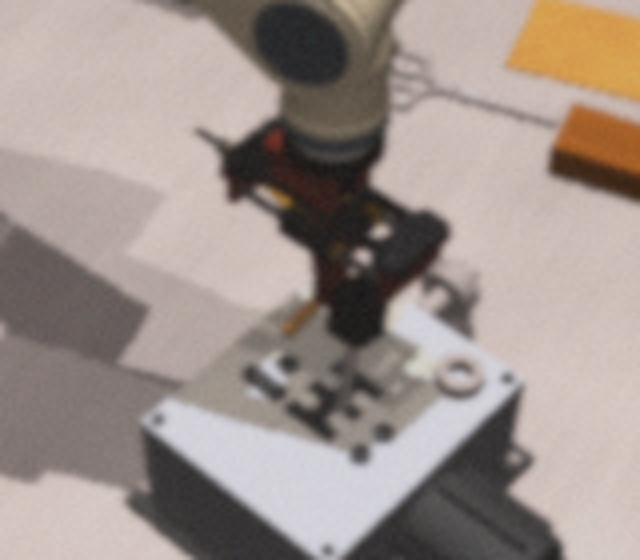

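>>> drive_tool(steps=[{"claw": 0,"travel": [5,-1,0],"turn": 0},{"claw": 0,"travel": [4,-1,0],"turn": 0},{"claw": 0,"travel": [0,0,0],"turn": 0}])

```text
t: 3.88
tool_pos: [0.5147, 0.0686, 0.352]
orientation: [[0.978, -0.208, 0.013], [-0.208, -0.978, -0.005], [0.014, 0.002, -1.0]]
wrist_force: [-1.8, 0.7, 1.0]
grip_width: 0.0004
```

```bash
cat > v.py <<'E'
from h import *
import sys
f=optics.grab_frame("scene");a,b,c,d=140,225,300,400
cv2.imwrite(f'pics/{sys.argv[1]}.png',cv2.resize(f["pixels"][a:b,c:d,::-1],None,fx=7,fy=7,interpolation=cv2.INTER_CUBIC))
E
python3 s.py; python3 v.py s3
```

```text
t 3.875 tcp [0.5147 0.0686 0.352 ] yaw -12.01 gb [-38.4  44.1] tipz 0.17 F [-1.8  0.7  1. ] Fgb [-1.9  0.3] w 0.0003718416791617361
TIP gb [-35.8  43.8] 0.17
```

View pics/s3.png

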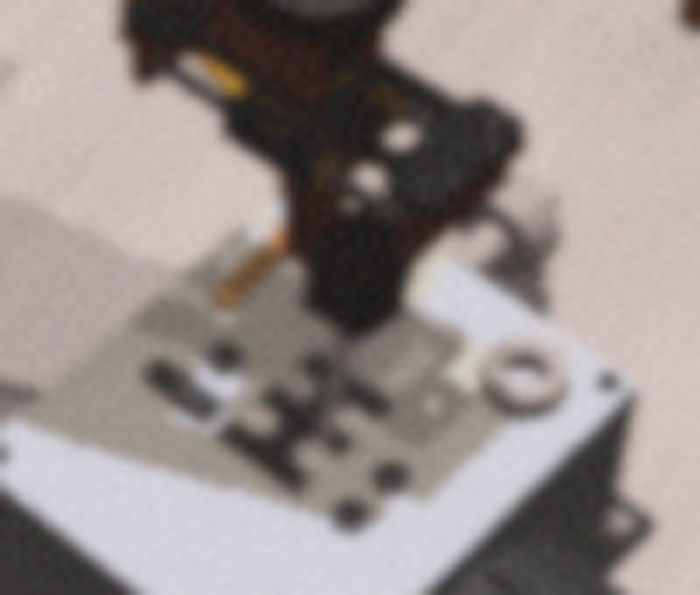

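>>> drive_tool(steps=[{"claw": 0,"travel": [4,-1,0],"turn": 0},{"claw": 0,"travel": [0,0,0],"turn": 0}])

```text
t: 4.18
tool_pos: [0.5187, 0.0676, 0.3519]
orientation: [[0.978, -0.208, 0.013], [-0.208, -0.978, -0.005], [0.014, 0.002, -1.0]]
wrist_force: [-1.0, 0.6, 1.9]
grip_width: 0.0003
```

```bash
python3 s.py; python3 v.py s4
```

```text
t 4.175 tcp [0.5187 0.0676 0.3519] yaw -12.01 gb [-34.2  44. ] tipz 0.1699 F [-1.   0.6  1.9] Fgb [-1.1  0.4] w 0.00025674053914254456
TIP gb [-31.6  43.7] 0.1699
```

View pics/s4.png

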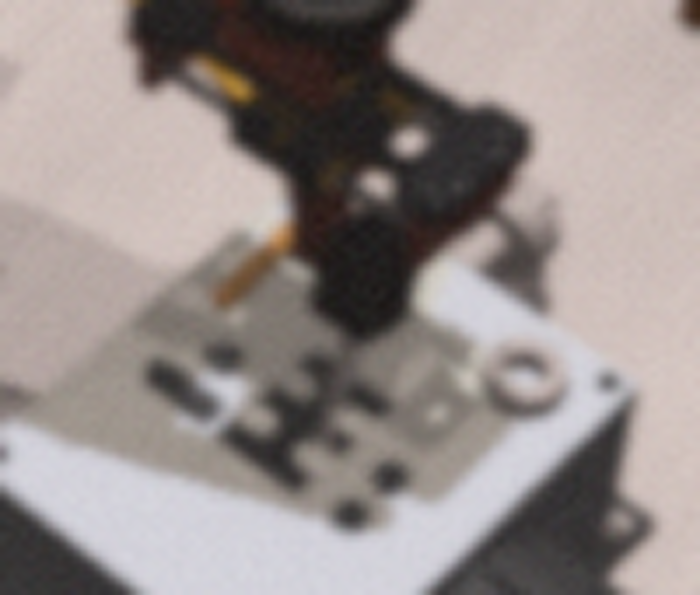

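>>> drive_tool(steps=[{"claw": 0,"travel": [4,-1,0],"turn": 0},{"claw": 0,"travel": [1,0,0],"turn": 0},{"claw": 0,"travel": [0,0,0],"turn": 0}])

```text
t: 4.6
tool_pos: [0.5239, 0.0665, 0.3519]
orientation: [[0.978, -0.208, 0.013], [-0.208, -0.978, -0.005], [0.014, 0.002, -1.0]]
wrist_force: [-2.9, 0.9, 1.4]
grip_width: 0.0006
```

```bash
python3 s.py
```

```text
t 4.6 tcp [0.5239 0.0665 0.3519] yaw -12.01 gb [-28.9  44. ] tipz 0.1699 F [-2.9  0.9  1.4] Fgb [-3.   0.3] w 0.0006211501390218129
TIP gb [-26.4  43.6] 0.1699
```

>>> drive_tool(steps=[{"claw": 0,"travel": [-30,6,0],"turn": 0},{"claw": 0,"travel": [-60,12,0],"turn": 0},{"claw": 0,"travel": [-60,12,0],"turn": 0},{"claw": 0,"travel": [0,0,0],"turn": 0}])

```text
t: 5.1
tool_pos: [0.3711, 0.0965, 0.3517]
orientation: [[0.978, -0.209, 0.017], [-0.209, -0.978, -0.005], [0.018, 0.001, -1.0]]
wrist_force: [-1.1, 0.2, 0.0]
grip_width: 0.0005
```

```bash
python3 s.py; python3 v.py s5; sed -i 's/(160,185,288,312)/(150,185,288,314)/;s/(160,192,330,365)/(160,196,335,372)/' k.py; python3 k.py; python3 - <<'E'
from h import *
f=optics.grab_frame("top")
cv2.imwrite('pics/t5.png',cv2.resize(f["pixels"][130:230,260:380,::-1],None,fx=5,fy=5,interpolation=cv2.INTER_CUBIC))
E
```

```text
t 5.1 tcp [0.3711 0.0965 0.3517] yaw -12.06 gb [-184.6   41.8] tipz 0.1697 F [-1.1  0.2  0. ] Fgb [-1.1 -0.1] w 0.0004503659284586754
TIP gb [-181.3   41.6] 0.1697
top [296 158  15  14 175] [303.04571429 164.33142857]
scene [347 173  13  15 157] [353.07006369 179.85350318]
knob [0.5507141  0.0590441  0.17898305] gb [-1.11610197 42.22133698] [array([-0.12509185, -0.16750861]), array([-0.19067396,  0.03935605])]
a,b -0.25877108304518054 -0.0067643059491675275
-0.2 [0.5202 0.0678 0.1755] [array([299.9, 174.6]), array([345.7, 175. ])]
-0.1 [0.5363 0.0651 0.1778] [array([300.8, 169.1]), array([349.8, 177.1])]
0 [0.5525 0.062  0.1786] [array([301.9, 163.6]), array([353.8, 179.6])]
0.1 [0.5685 0.0583 0.1778] [array([303.2, 158.3]), array([357.8, 182.5])]
0.2 [0.5844 0.0543 0.1755] [array([304.6, 153.2]), array([361.6, 185.8])]
```

View pics/s5.png

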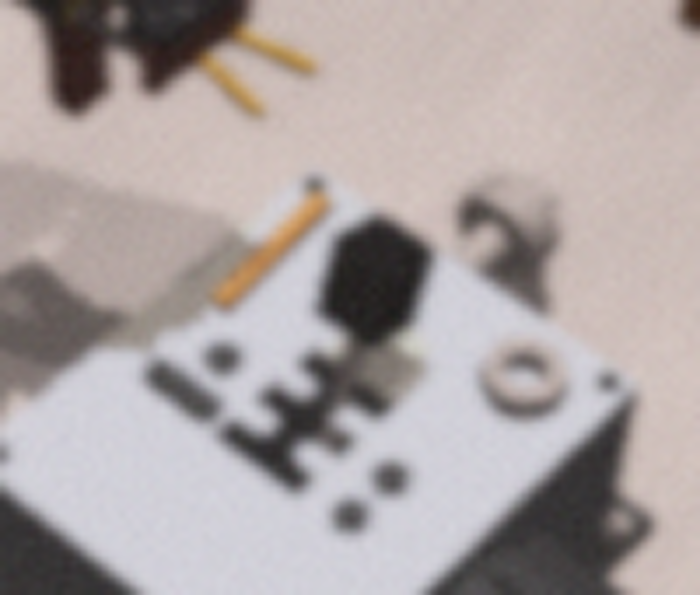

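View pics/t5.png

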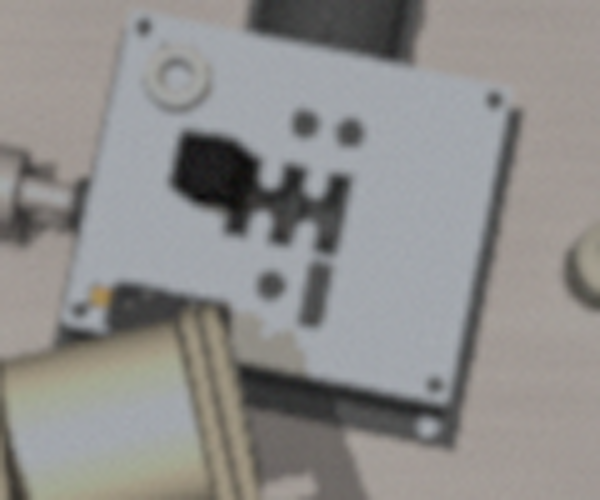

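>>> drive_tool(steps=[{"claw": 0,"travel": [46,23,0],"turn": 0},{"claw": 0,"travel": [46,23,0],"turn": 0},{"claw": 0,"travel": [0,0,0],"turn": 0},{"claw": 0,"travel": [48,-12,0],"turn": 0},{"claw": 0,"travel": [48,-12,0],"turn": 0},{"claw": 0,"travel": [0,0,0],"turn": 0}])

```text
t: 6.05
tool_pos: [0.5732, 0.1172, 0.3511]
orientation: [[0.977, -0.214, 0.022], [-0.214, -0.977, -0.004], [0.023, -0.001, -1.0]]
wrist_force: [0.2, -0.3, -0.2]
grip_width: 0.0008
```

```bash
python3 s.py
```

```text
t 6.05 tcp [0.5732 0.1172 0.3511] yaw -12.36 gb [  8.9 103.7] tipz 0.1691 F [ 0.2 -0.3 -0.2] Fgb [ 0.3 -0.2] w 0.0008181586189095484
TIP gb [ 13.  103.9] 0.1692
```

>>> drive_tool(steps=[{"claw": 0,"travel": [-13,2,0],"turn": 0.4},{"claw": 0,"travel": [-5,-23,0],"turn": 0},{"claw": 0,"travel": [0,0,0],"turn": 0}])

```text
t: 6.42
tool_pos: [0.5501, 0.0957, 0.3497]
orientation: [[0.978, -0.207, 0.017], [-0.207, -0.978, -0.004], [0.018, 0.001, -1.0]]
wrist_force: [0.3, -0.4, 0.3]
grip_width: 0.0006
```

```bash
python3 s.py
```

```text
t 6.425 tcp [0.5501 0.0957 0.3497] yaw -11.93 gb [-9.3 78. ] tipz 0.1677 F [ 0.3 -0.4  0.3] Fgb [ 0.4 -0.3] w 0.0006260621885440605
TIP gb [-6.1 77.9] 0.1678
```

>>> drive_tool(steps=[{"claw": 0,"travel": [3,-9,0],"turn": 0},{"claw": 0,"travel": [-1,-8,0],"turn": 0},{"claw": 0,"travel": [-1,-8,0],"turn": 0},{"claw": 0,"travel": [-2,-8,0],"turn": 0},{"claw": 0,"travel": [-2,-8,0],"turn": 0},{"claw": 0,"travel": [0,0,0],"turn": 0}])

```text
t: 7.18
tool_pos: [0.5461, 0.0541, 0.351]
orientation: [[0.978, -0.206, 0.019], [-0.205, -0.979, -0.003], [0.019, -0.001, -1.0]]
wrist_force: [0.3, 0.9, 0.4]
grip_width: 0.0001
```

```bash
python3 s.py;python3 v.py s6
```

```text
t 7.175 tcp [0.5461 0.0541 0.351 ] yaw -11.86 gb [-4.6 36.5] tipz 0.169 F [0.3 0.9 0.4] Fgb [0.1 0.9] w 0.00013858299059203765
TIP gb [-1.1 36.7] 0.169
```

View pics/s6.png

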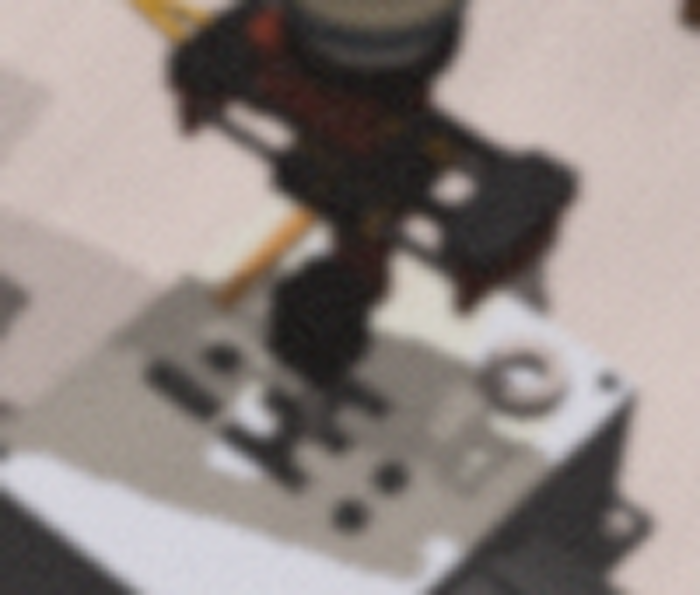

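The knob, at about (322,320) in the zoom, is moving freely along the cross channel toward the right column. I'll keep pushing.

>>> drive_tool(steps=[{"claw": 0,"travel": [-2,-8,0],"turn": 0},{"claw": 0,"travel": [-2,-8,0],"turn": 0},{"claw": 0,"travel": [-1,-8,0],"turn": 0},{"claw": 0,"travel": [-2,-8,0],"turn": 0},{"claw": 0,"travel": [0,0,0],"turn": 0}])

```text
t: 7.85
tool_pos: [0.5386, 0.0202, 0.3509]
orientation: [[0.978, -0.205, 0.019], [-0.205, -0.979, -0.002], [0.019, -0.002, -1.0]]
wrist_force: [-0.6, 0.6, 1.3]
grip_width: 0.0006
```

```bash
python3 s.py;python3 v.py s7
```

```text
t 7.85 tcp [0.5386 0.0202 0.3509] yaw -11.85 gb [-5.   1.7] tipz 0.1689 F [-0.6  0.6  1.3] Fgb [-0.7  0.4] w 0.0006428402953490062
TIP gb [-1.5  2. ] 0.1689
```

View pics/s7.png

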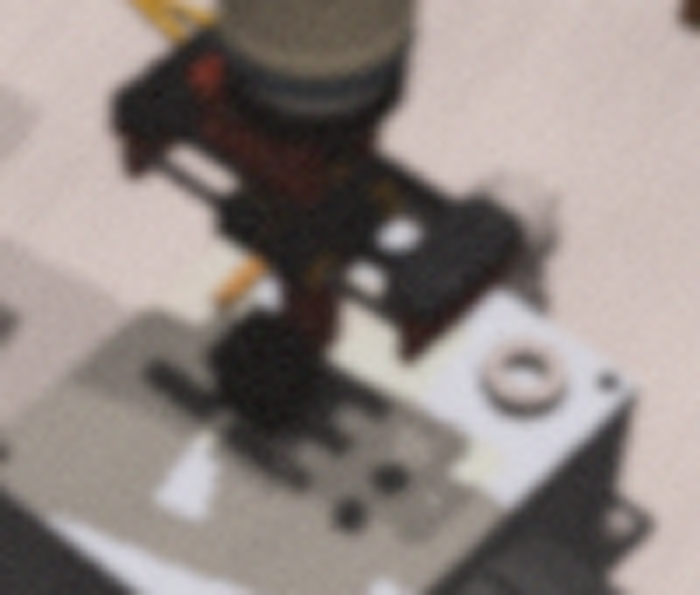

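>>> drive_tool(steps=[{"claw": 0,"travel": [-1,-5,-2],"turn": 0},{"claw": 0,"travel": [-1,-5,-2],"turn": 0},{"claw": 0,"travel": [0,-3,0],"turn": 0},{"claw": 0,"travel": [0,0,0],"turn": 0}])

```text
t: 8.4
tool_pos: [0.5364, 0.0067, 0.3462]
orientation: [[0.979, -0.205, 0.018], [-0.205, -0.979, -0.002], [0.018, -0.002, -1.0]]
wrist_force: [-0.1, 1.4, 1.2]
grip_width: 0.0003
```

```bash
python3 s.py;python3 v.py s8
```

```text
t 8.4 tcp [0.5364 0.0067 0.3462] yaw -11.83 gb [ -4.4 -11.9] tipz 0.1642 F [-0.1  1.4  1.2] Fgb [-0.4  1.3] w 0.0002641949844611306
TIP gb [ -1.1 -11.6] 0.1643
```

View pics/s8.png

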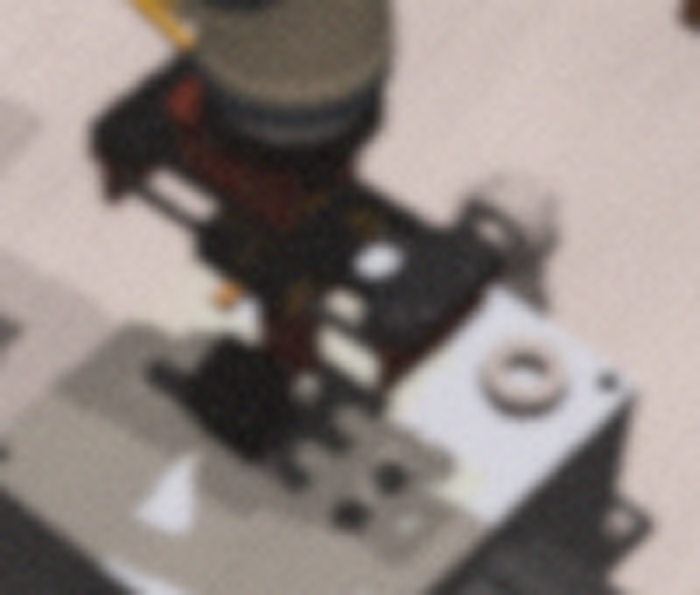

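>>> drive_tool(steps=[{"claw": 0,"travel": [0,-2,0],"turn": 0},{"claw": 0,"travel": [-1,-2,0],"turn": 0}])

```text
t: 8.7
tool_pos: [0.5353, 0.0029, 0.346]
orientation: [[0.979, -0.205, 0.018], [-0.205, -0.979, -0.002], [0.018, -0.002, -1.0]]
wrist_force: [2.9, 3.6, -1.6]
grip_width: 0.0005
```

```bash
python3 s.py
```

```text
t 8.7 tcp [0.5353 0.0029 0.346 ] yaw -11.81 gb [ -4.6 -15.9] tipz 0.164 F [ 2.9  3.6 -1.6] Fgb [2.1 4.1] w 0.0004558966894795931
TIP gb [ -1.4 -15.6] 0.164
```

Force is rising. I'll push a little more and see whether it stops firmly.

>>> drive_tool(steps=[{"claw": 0,"travel": [0,-2,0],"turn": 0},{"claw": 0,"travel": [0,0,0],"turn": 0}])

```text
t: 8.95
tool_pos: [0.5353, 0.0017, 0.3458]
orientation: [[0.979, -0.205, 0.018], [-0.205, -0.979, 0.001], [0.018, -0.004, -1.0]]
wrist_force: [0.8, 3.0, 0.3]
grip_width: 0.0002
```

```bash
python3 s.py
```

```text
t 8.95 tcp [0.5353 0.0017 0.3458] yaw -11.86 gb [ -4.4 -17.1] tipz 0.1638 F [0.8 3.  0.3] Fgb [0.1 3.1] w 0.0002415147992950124
TIP gb [ -1.1 -16.3] 0.1638
```

>>> drive_tool(steps=[{"claw": 0,"travel": [6,30,0],"turn": 0},{"claw": 0,"travel": [12,58,20],"turn": 0},{"claw": 0,"travel": [12,58,40],"turn": 0},{"claw": 0,"travel": [0,0,0],"turn": 0}])

```text
t: 9.45
tool_pos: [0.5646, 0.1432, 0.4027]
orientation: [[0.978, -0.207, 0.018], [-0.207, -0.978, -0.002], [0.018, -0.001, -1.0]]
wrist_force: [-0.7, -0.6, 0.1]
grip_width: 0.0005
```

```bash
python3 s.py; python3 v.py s9; sed -i 's/(150,185,288,314),160/(150,190,310,345),160/;s/(160,196,335,372),190/(175,215,320,350),190/;s/a=-.279;P/a=.279;P/' k.py; python3 k.py; python3 - <<'E'
from h import *
f=optics.grab_frame("top")
cv2.imwrite('pics/t9.png',cv2.resize(f["pixels"][130:230,260:380,::-1],None,fx=5,fy=5,interpolation=cv2.INTER_CUBIC))
E
```

```text
t 9.45 tcp [0.5646 0.1432 0.4027] yaw -11.96 gb [ -4.9 127.5] tipz 0.2207 F [-0.7 -0.6  0.1] Fgb [-0.5 -0.7] w 0.0005429414068401256
TIP gb [ -1.7 127.7] 0.2207
top [326 165  15  12 163] [333.01226994 170.48466258]
scene [327 191  15  15 172] [334.05813953 198.16860465]
knob [ 0.53346295 -0.02911296  0.17258422] gb [  0.18184677 -47.59840023] [array([-0.02494471, -0.03164761]), array([-0.03802086,  0.00725152])]
a,b 0.2926340872392927 0.001102101847708093
-0.2 [ 0.5018 -0.0193  0.1755] [array([329.7, 180.9]), array([326.8, 191.3])]
-0.1 [ 0.5177 -0.0233  0.1778] [array([331.1, 175.5]), array([330.5, 193.8])]
0 [ 0.5337 -0.027   0.1786] [array([332.3, 170. ]), array([334.5, 196.5])]
0.1 [ 0.5499 -0.0301  0.1778] [array([333.4, 164.6]), array([338.6, 199.6])]
0.2 [ 0.566  -0.0328  0.1755] [array([334.3, 159.4]), array([342.7, 202.8])]
```

View pics/s9.png

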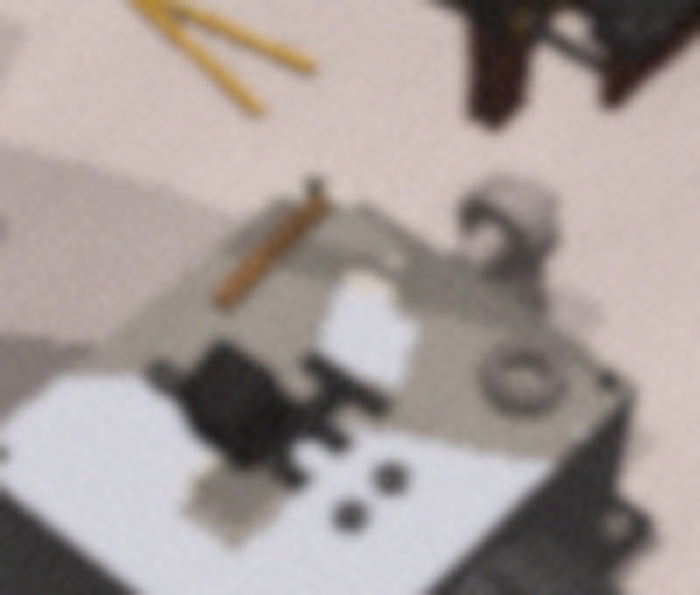

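View pics/t9.png

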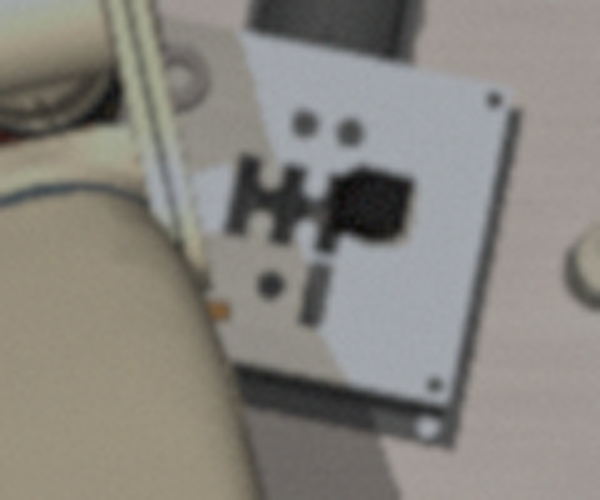

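>>> drive_tool(steps=[{"claw": 0,"travel": [33,-41,5],"turn": 0},{"claw": 0,"travel": [33,-42,0],"turn": 0},{"claw": 0,"travel": [-10,-34,0],"turn": 0},{"claw": 0,"travel": [-11,-34,0],"turn": 0},{"claw": 0,"travel": [-11,-34,0],"turn": 0},{"claw": 0,"travel": [0,0,0],"turn": 0}])

```text
t: 10.4
tool_pos: [0.5931, -0.0601, 0.3966]
orientation: [[0.975, -0.221, -0.004], [-0.221, -0.975, -0.006], [-0.002, 0.007, -1.0]]
wrist_force: [-0.1, -0.2, 0.4]
grip_width: 0.0005
```

```bash
python3 s.py
```

```text
t 10.4 tcp [ 0.5931 -0.0601  0.3966] yaw -12.74 gb [ 65.  -65.7] tipz 0.2146 F [-0.1 -0.2  0.4] Fgb [-0.1 -0.2] w 0.0004896149005223898
TIP gb [ 64.5 -66.9] 0.2146
```

>>> drive_tool(steps=[{"claw": 0,"travel": [2,9,0],"turn": 0.8},{"claw": 0,"travel": [2,9,-10],"turn": 0},{"claw": 0,"travel": [0,0,-20],"turn": 0},{"claw": 0,"travel": [0,0,-18],"turn": 0},{"claw": 0,"travel": [0,0,0],"turn": 0}])

```text
t: 11.02
tool_pos: [0.5973, -0.0377, 0.3441]
orientation: [[0.979, -0.204, -0.006], [-0.204, -0.979, -0.005], [-0.005, 0.006, -1.0]]
wrist_force: [-0.9, 0.2, 0.3]
grip_width: 0.0006
```

```bash
python3 s.py
```

```text
t 11.025 tcp [ 0.5973 -0.0377  0.3441] yaw -11.77 gb [ 64.4 -42.9] tipz 0.1621 F [-0.9  0.2  0.3] Fgb [-0.9 -0. ] w 0.0005602200951916842
TIP gb [ 63.5 -44.1] 0.1621
```

>>> drive_tool(steps=[{"claw": 0,"travel": [-15,3,0],"turn": 0},{"claw": 0,"travel": [-15,3,0],"turn": 0},{"claw": 0,"travel": [-8,2,0],"turn": 0},{"claw": 0,"travel": [-7,1,0],"turn": 0},{"claw": 0,"travel": [-7,1,0],"turn": 0},{"claw": 0,"travel": [0,0,0],"turn": 0}])

```text
t: 11.78
tool_pos: [0.5428, -0.0267, 0.3466]
orientation: [[0.979, -0.204, 0.001], [-0.204, -0.979, -0.006], [0.002, 0.005, -1.0]]
wrist_force: [0.6, -0.4, -0.6]
grip_width: 0.0003
```

```bash
python3 s.py; python3 v.py s10
```

```text
t 11.775 tcp [ 0.5428 -0.0267  0.3466] yaw -11.75 gb [  8.8 -43.3] tipz 0.1646 F [ 0.6 -0.4 -0.6] Fgb [ 0.6 -0.3] w 0.0003017157543582723
TIP gb [  9.2 -44.2] 0.1646
```

View pics/s10.png

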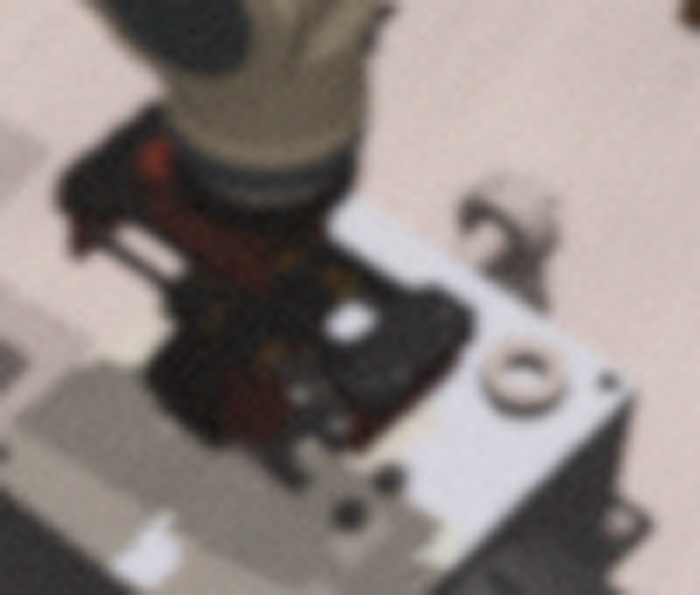

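The knob is leaning toward the near side. I'll keep pushing to the stop.

>>> drive_tool(steps=[{"claw": 0,"travel": [-5,1,0],"turn": 0},{"claw": 0,"travel": [-5,1,0],"turn": 0},{"claw": 0,"travel": [-3,1,0],"turn": 0},{"claw": 0,"travel": [-2,0,0],"turn": 0}])

```text
t: 12.32
tool_pos: [0.5293, -0.024, 0.3471]
orientation: [[0.979, -0.204, 0.008], [-0.204, -0.979, -0.007], [0.009, 0.005, -1.0]]
wrist_force: [9.7, -1.2, -4.2]
grip_width: 0.0005
```

```bash
python3 s.py
```

```text
t 12.325 tcp [ 0.5293 -0.024   0.3471] yaw -11.77 gb [ -4.9 -43.4] tipz 0.1651 F [ 9.7 -1.2 -4.2] Fgb [9.8 0.8] w 0.0004583639032496943
TIP gb [ -3.2 -44.3] 0.1651
```

Force is 9.8 N at a tip position of -3, which fits the end stop. I'll give it one firmer push, then retreat.

>>> drive_tool(steps=[{"claw": 0,"travel": [-3,1,0],"turn": 0},{"claw": 0,"travel": [-2,0,0],"turn": 0}])

```text
t: 12.58
tool_pos: [0.5271, -0.0235, 0.3484]
orientation: [[0.979, -0.204, 0.019], [-0.204, -0.979, -0.008], [0.02, 0.004, -1.0]]
wrist_force: [8.9, -1.0, -4.1]
grip_width: 0.0004
```

```bash
python3 s.py
```

```text
t 12.575 tcp [ 0.5271 -0.0235  0.3484] yaw -11.76 gb [ -7.2 -43.4] tipz 0.1664 F [ 8.9 -1.  -4.1] Fgb [8.9 0.8] w 0.00041437053515081944
TIP gb [ -3.5 -44.1] 0.1665
```

>>> drive_tool(steps=[{"claw": 0,"travel": [25,-5,0],"turn": 0},{"claw": 0,"travel": [50,-10,20],"turn": 0},{"claw": 0,"travel": [30,-6,50],"turn": 0},{"claw": 0,"travel": [0,0,50],"turn": 0},{"claw": 0,"travel": [0,-60,0],"turn": 0},{"claw": 0,"travel": [0,-60,0],"turn": 0},{"claw": 0,"travel": [0,-60,0],"turn": 0},{"claw": 0,"travel": [0,-30,0],"turn": 0},{"claw": 0,"travel": [0,0,0],"turn": 0}])

```text
t: 13.7
tool_pos: [0.6283, -0.2585, 0.4686]
orientation: [[0.98, -0.2, -0.003], [-0.2, -0.98, -0.004], [-0.003, 0.004, -1.0]]
wrist_force: [-0.7, -0.6, 0.1]
grip_width: 0.0006
```

```bash
python3 s.py; python3 v.py s11; sed -i 's/(150,190,310,345),160/(160,195,315,345),160/;s/(175,215,320,350),190/(175,210,314,342),190/' k.py; python3 k.py; python3 - <<'E'
from h import *
f=optics.grab_frame("top")
cv2.imwrite('pics/t11.png',f["pixels"][:,:,::-1])
cv2.imwrite('pics/t11z.png',cv2.resize(f["pixels"][130:230,260:380,::-1],None,fx=5,fy=5,interpolation=cv2.INTER_CUBIC))
E
```

```text
t 13.7 tcp [ 0.6283 -0.2585  0.4686] yaw -11.56 gb [ 140.3 -252.5] tipz 0.2866 F [-0.7 -0.6  0.1] Fgb [-0.5 -0.7] w 0.0006374970857720827
TIP gb [ 139.8 -253.3] 0.2866
top [324 176  14  11 137] [330.40145985 181.09489051]Traceback (most recent call last):
  File "k.py", line 8, in <module>
    nn,l,s,ce=cv2.connectedComponentsWithStats(d);i=1+np.argmax(s[1:,4]);print(n,s[i],ce[i]);cs.append(ce[i])
                                                      ~~~~~~~~~^^^^^^^^^
    return _wrapfunc(a, 'argmax', axis=axis, out=out, **kwds)
    return bound(*args, **kwds)
ValueError: attempt to get argmax of an empty sequence
```

View pics/s11.png

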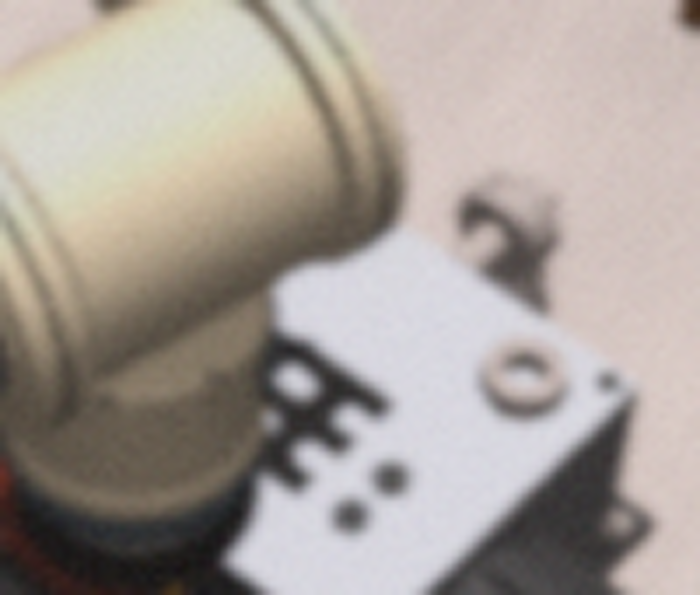

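View pics/t11.png

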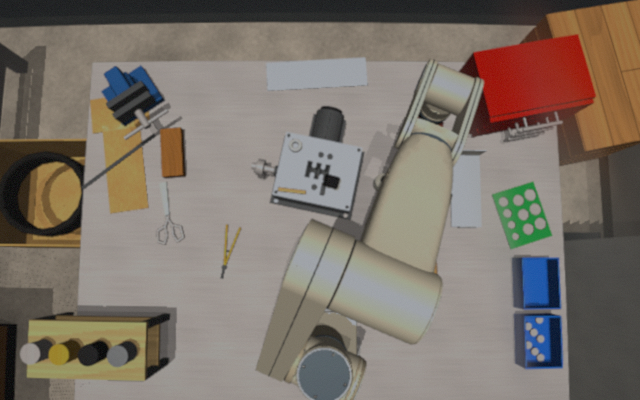

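View pics/t11z.png

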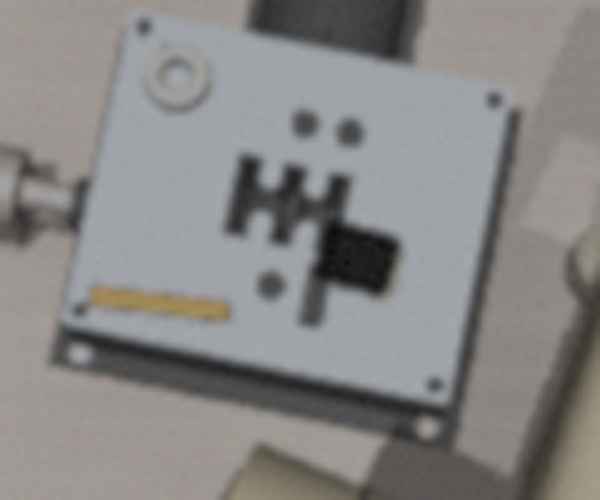

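The top view puts the knob at row 181.1, against 180.9 predicted for fully home. The arm blocks the scene view, so I'll move it aside for a second check.

>>> drive_tool(steps=[{"claw": 0,"travel": [-40,-40,0],"turn": 0},{"claw": 0,"travel": [-40,-40,0],"turn": 0},{"claw": 0,"travel": [-40,-40,0],"turn": 0},{"claw": 0,"travel": [-40,-40,0],"turn": 0},{"claw": 0,"travel": [-30,-40,0],"turn": 0},{"claw": 0,"travel": [0,0,0],"turn": 0}])

```text
t: 14.65
tool_pos: [0.437, -0.4505, 0.4698]
orientation: [[0.983, -0.182, -0.002], [-0.182, -0.983, -0.003], [-0.001, 0.003, -1.0]]
wrist_force: [0.4, -0.1, -0.1]
grip_width: 0.0005
```

```bash
python3 s.py; python3 v.py s12; python3 k.py
```

```text
t 14.65 tcp [ 0.437  -0.4505  0.4698] yaw -10.5 gb [  -7.3 -479.8] tipz 0.2878 F [ 0.4 -0.1 -0.1] Fgb [0.4 0. ] w 0.0005179460309196023
TIP gb [  -7.5 -480.4] 0.2878
top [324 176  14  11 136] [330.44852941 181.11764706]
scene [320 186  13  15 146] [325.98630137 192.69863014]
knob [ 0.5014337  -0.02208569  0.17135738] gb [-32.6081171 -47.3267153] [array([0.14248341, 0.17703866]), array([ 0.21153739, -0.03979363])]
a,b 0.2969439838740491 -0.19893449475032313
-0.2 [ 0.5018 -0.0193  0.1755] [array([329.7, 180.9]), array([326.8, 191.3])]
-0.1 [ 0.5177 -0.0233  0.1778] [array([331.1, 175.5]), array([330.5, 193.8])]
0 [ 0.5337 -0.027   0.1786] [array([332.3, 170. ]), array([334.5, 196.5])]
0.1 [ 0.5499 -0.0301  0.1778] [array([333.4, 164.6]), array([338.6, 199.6])]
0.2 [ 0.566  -0.0328  0.1755] [array([334.3, 159.4]), array([342.7, 202.8])]
```

View pics/s12.png

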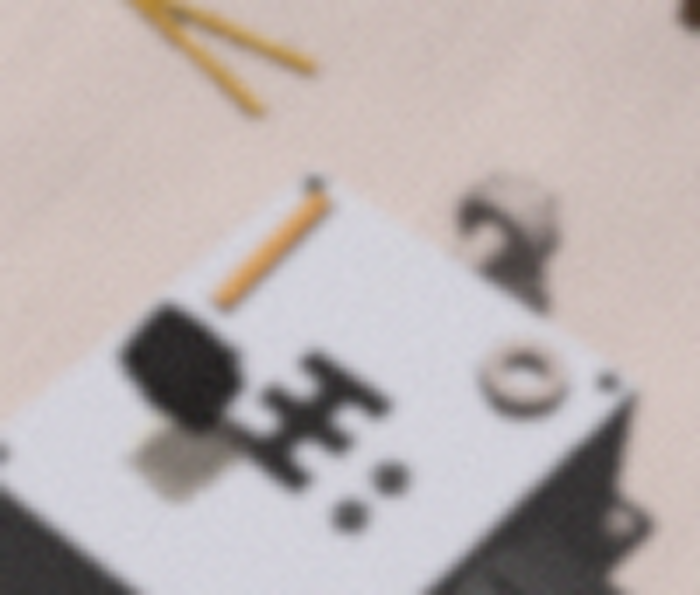

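The two views together give lever tilt b = -0.199 and cross tilt a = 0.297, so the lever is fully home in the near-right slot. The pencil and die haven't moved.

```bash
python3 -c "
from bench import close_job
print(close_job())"
```

```text
the job is handed in; nothing more can be done
None
```

The lever is fully home in the slot marked by the bar, the right column on the side nearest the robot, and I've handed the job in. No verdict was reported.

- **Moves:** with the gripper shut, I pushed the knob's near face to bring the lever to neutral. I then pushed its left face across to the right column, and its far face until it met a firm stop at about 9–10 N. Only one face was pushed at a time.
- **Lever position:** the two camera views together gave lever tilt -0.199 rad, where about -0.20 is fully home. Cross tilt was +0.297 rad, against a nominal 0.279 with about 0.02 of play.
- **Disagreement:** the knob came out at 171 mm high, about 4 mm lower than the model predicts for that tilt. This is probably bias in picking out the knob's outline, and it would not change which slot the lever is in.
- **Bystanders:** the pencil and die on the plate looked unmoved in the last pictures, as did the dividers, scissors and block. I judged this by eye and didn't measure it. The arm covered most of the bottle and hammer in the last full top view, so I didn't re-check those two.
- **Finish:** the arm was well clear of everything, with no contact force, at about 14.7 s of the 54 s allowed.

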